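# Demould a cast handle and stand it in the curing cup

### The job

Lift the black cast handle out of the open aluminium mould and lay it in the sloping rest, foot against the stop and neck end up the slope, and let go. Then take it again by its neck and stand it upright in the steel cup, foot down on the cup's floor and neck up. Set it down gently both times rather than dropping it, and leave the other things on the bench where they are.

Things in the scene. Friction and masses are not known exactly. Their poses are not given: they have to be found in the camera images.
- casting: The part: black resin, 185 mm long, about 140 g. Body 130 mm long, 28 wide (y), 26 high (z); then a centred square neck 18 x 18 mm, 55 mm long. Origin: on its long axis, middle of the foot face (thick end). x runs from foot to neck tip, z is up as it lies in the mould. Centre of mass 77 mm from the foot.
- casting_neck (a point): Middle of the neck's end face, on the casting's axis, 185 mm from the foot.
- mould: Open aluminium mould, fixed, 235 x 100 mm, top 34 mm high, cavity floor 10 mm high. The casting lies level in a cavity of its outline (1.5 to 2.5 mm play), 2 mm proud of the top; its neck is closely walled in. Origin: underside, below the slot's middle (see mould_slot). x points to the neck end; the mould spans x -95 to 140 mm, the casting's foot face is at x = -70 mm.
- rest: Dark steel sloping rest, fixed, base plate 170 x 80 x 8 mm. Two flared saddles (about 37 mm wide at the floor, walls 18 mm high leaning outward 20 degrees) carry the casting's body at 30 degrees from level, neck end up and overhanging freely. Origin: underside, centre; its level x axis points to the up-slope end.
- rest_foot (a point): Where the middle of the casting's foot face comes to lie in the rest, against the stop (a plate 18 mm high), 13 mm off the saddle floor, 41 mm above the bench. Up the slope from here the lower saddle covers 0 to 30 mm, the upper one 108 to 126 mm; between them there is only a 16 mm wide rib, 7 mm below the casting's underside, so fingers have room there.
- rest_neck (a point): Where the middle of the casting's neck end face comes to lie in the rest: 185 mm from rest_foot up the 30 degree slope.
- cup: Round steel cup fixed to the bench, upright: outside diameter 58 mm (foot flange 72 mm), inside diameter 50 mm, rim 75 mm high, inner floor 6 mm high. Origin: underside, on the axis.
- cup_in (a point): Middle of the cup's inner floor, 6 mm above the bench.
- jar: Bystander: small jar, diameter 42 mm, 45 mm high, upright, near the robot. Origin: centre of underside.
- spool: Bystander: grey reel, diameter 50 mm, 45 mm high, upright. Origin: centre of underside.
- pen_mug: Bystander: white mug with handle and three pens, diameter 76 mm, about 155 mm high with the pens, at the far side. Origin: centre of underside.
- dispenser: Bystander: blue bottle, diameter 60 mm, 120 mm high, at the far side. Origin: centre of underside.
- driver: Bystander: screwdriver about 190 mm long, lying at the far side.
- mould_slot (a point): Middle of the finger slot, at cavity floor height (10 mm): 70 mm from the casting's foot. The slot is 64 mm wide along x, cut down to the cavity floor and open at both long sides of the mould; it crosses the cavity so that fingers can take the casting's body by its 28 mm width from above.

How it is judged:
By the outcome, as a careful person would: the job done as asked, in the order asked, and still so for the second after the job is handed in, with the robot touching nothing.
It also fails if it takes over 72 s, if anything falls off the work surface, if the arm or the gripper's body presses on something with over 40 N, if the wrist force passes 120 N, or if a joint passes its speed limit or range.

### The arm

A 6-joint arm with a two-finger parallel gripper is mounted at the origin on the work surface. World frame = base frame: x ahead of the robot, y to its left, z up, the work surface at z = 0. Lengths are in mm, angles in rad, forces in N, time in s.
With the tool pointing down it reaches from about 275 to 1000 mm from the base axis. Payload 8.4 kg.
Tool frame: the origin (TCP) lies between the finger pads; the fingertips stand 22 mm ahead of it and the grasp point (between the pads) lies 3 mm ahead of it; z points along the fingers, y is the line along which they close (so a half turn about z gives the same grasp; the last joint's range is limited). The gripper opens to 85 mm and grips with 20 to 120 N. Pads are 22 mm wide; open, the fingers measure 114 mm over their backs; the gripper's body (76 mm by 85 mm) begins 54 mm behind the grasp point. The pads swing forward as they close: fully open they stand 13 mm farther back than shut.
Start: joints at [1.132, 0.353, 1.633, -0, 1.155, -0.002], TCP at [264.4, 566.322, 253.281] pointing down, gripper open.
Joint ranges: [-2.63, 2.63], [-0.92, 2.1], [0.06, 2.66], [-1.3, 4.44], [0, 2.69], [-3.02, 3.02]. Speed limits (rad/s): [2.22, 2.22, 2.79, 3.14, 3.14, 3.14].

### API

Orientations are given as [roll, pitch, yaw] about the fixed x, y, z axes, in that order (R = Rz(yaw) Ry(pitch) Rx(roll)).
In Python, from rig import r, grab_frame gives the robot as it stands.
- The arm moves only by the shell command python3 -m inch 'ROWS' [FORCE]. ROWS is JSON, a list of rows, each a list of 7 numbers: the turn, a rotation vector about the tool's x, y, z as a fraction of full scale, then the shift along the tool's x, y, z as a fraction of full scale, then the closure, from 0 (fully open) to 1 (shut). In form: [[rx, ry, rz, dx, dy, dz, fingers], ...]. A call has 1 to 8 rows; each row shifts and turns the commanded pose from where the row before left it, along the tool's axes as they then stand; what a row does not reach is not made up. Full scale, the value 1, is 2.5 cm for a shift and pi rad for a turn. A row lasts 1/12 s, in which the tool goes at most 41.7 mm and 7.16 degrees, less where a joint would pass 70% of its speed; a pose out of reach is approached as far as the arm can. A call with a number of a shift or a turn outside -1 to 1 is refused whole. A call with a gripper value outside its range is refused whole. The fingers move at their own pace and stop on an object; FORCE is the grip in N (left out, the last holds). Time passes only in rows, so rows that do not move let the fingers close. It gives the time, the measured TCP pose, the force, the opening and the grip force at its end, in the units of the state.
- r.sense(): the state, without advancing time (a new reading comes with each control period).
- grab_frame(name): name is "side" or "top" or "wrist"; returns a dict with "pixels" (400x640x3 uint8, red, green, blue), "z_map" (400x640 float32, mm along the optical axis (not along the pixel's ray), 0 where there is no reading), "vertical_fov" (degrees; the focal length in pixels is half the picture's height over the tangent of half this angle, whatever the lens; pixels are square), "cx", "cy" (the principal point, pixels), "cam_to_world" (4x4, takes a point from camera to world coordinates). Camera axes: x right, y down, z forward; pixel columns grow to the right and rows downward; lengths in mm; the calibration is good to about 2 mm. A picture is of the moment at which its call begins.
- r.sign_off(): hands the job in; it is judged then, once.
The state is a dict: "clock": time; "qpos": joint angles; "qvel": joint speeds; "joint_efforts": joint torques, N m; "eef_pos": TCP position; "tcp_rot": TCP orientation; "contact_force": force on the tool from outside, world axes, zero at the start; "wrist_torque": the same for the moment, N m; "opening": opening from 0.0 (shut) to 1.0 (fully open); "grasp_force": force on a finger pad.
Only numpy, scipy, OpenCV 4.12 (cv2) and the standard library are available. Lean on these libraries where they do the work, as an engineer would, in place of code of your own. Each camera call takes 0.05 s, during which the arm holds its last target. There are 200 camera calls.

## Working session

There is one attempt and no reset: what is moved stays moved. The work goes in short steps, Python scripts to look and compute and a shell command to move; the robot and the scene stay as the last step left them, time stands still between calls to the robot, and variables do not carry over. Pictures are saved under pics/ and viewed, at most 10 in all, crops included, and the job is handed in when it is done.

```bash
ls; mkdir -p pics
python3 - <<'E'
from rig import r, grab_frame
import cv2,pickle,numpy as np
for n in("side","top"):
    f=grab_frame(n);pickle.dump(f,open(n+".pkl","wb"));cv2.imwrite(f"pics/{n}0.png",f["pixels"][:,:,::-1])
    print(n,f["vertical_fov"],f["cx"],f["cy"],np.round(f["cam_to_world"],3).tolist())
s=r.sense();print({k:np.round(v,3).tolist() for k,v in s.items()})
E
```

```text
pics
side 55.75664460679609 321.86234562424477 198.24070458698333 [[0.79, -0.444, 0.423, 264.296], [-0.613, -0.587, 0.529, -430.927], [0.013, -0.677, -0.736, 710.599], [0.0, 0.0, 0.0, 1.0]]
top 50.52314486435745 320.4479009623681 199.61751631714276 [[-0.011, -0.988, 0.154, 436.911], [-1.0, 0.015, 0.022, -33.116], [-0.024, -0.154, -0.988, 1121.736], [0.0, 0.0, 0.0, 1.0]]
{'clock': 0.1, 'qpos': [1.132, 0.354, 1.634, -0.0, 1.155, -0.002], 'qvel': [0.001, -0.003, -0.001, -0.0, 0.001, -0.0], 'joint_efforts': [0.001, -60.635, -34.282, 0.0, 0.004, 0.0], 'eef_pos': [264.228, 565.951, 252.611], 'tcp_rot': [-3.14, 0.0, 2.705], 'contact_force': [-0.24, -0.235, 0.162], 'wrist_torque': [0.009, -0.024, 0.032], 'grasp_force': 0.0, 'opening': 1.001}
```

View pics/top0.png

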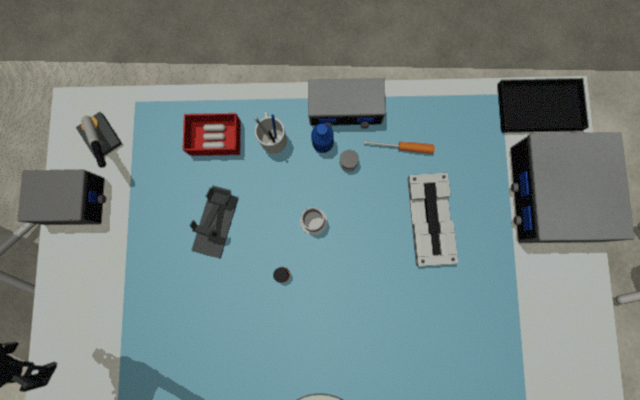

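View pics/side0.png

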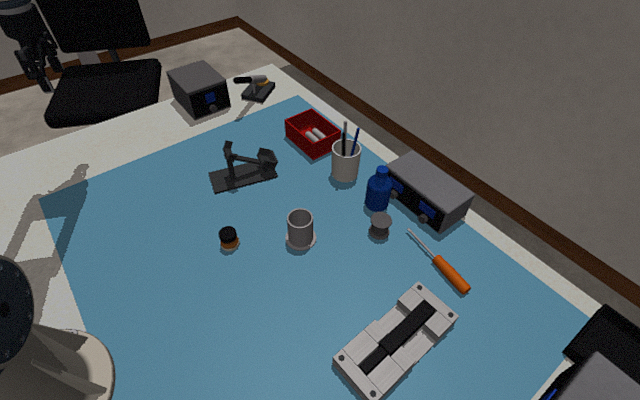

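The top view shows the mould at (432,220), the rest at (215,220) and the cup at (314,220). The side view has the mould at (395,340), the rest at (243,168) and the cup at (300,230). Next I'll enlarge the mould and rest to read their directions, and compute positions from depth.

```bash
cat > h.py <<'E'
import numpy as np,cv2,pickle
def foc(f): return f["pixels"].shape[0]/2/np.tan(np.radians(f["vertical_fov"]/2))
def cloud(f):
    z=f["z_map"].astype(float);v,u=np.mgrid[:z.shape[0],:z.shape[1]]
    c=np.stack([(u-f["cx"])/foc(f)*z,(v-f["cy"])/foc(f)*z,z,np.ones_like(z)],-1)
    w=(c@np.array(f["cam_to_world"]).T)[...,:3];w[z==0]=np.nan;return w
def ray(f,u,v,h):
    T=np.array(f["cam_to_world"]);d=T[:3,:3]@[(u-f["cx"])/foc(f),(v-f["cy"])/foc(f),1]
    return T[:3,3]+d*(h-T[2,3])/d[2]
def proj(f,p):
    T=np.array(f["cam_to_world"]);c=T[:3,:3].T@(np.array(p)-T[:3,3]);return c[:2]/c[2]*foc(f)+[f["cx"],f["cy"]]
E
python3 - <<'E'
from h import *
t=pickle.load(open("top.pkl","rb"));s=pickle.load(open("side.pkl","rb"))
def crop(f,x,y,w,h): return cv2.resize(f["pixels"][y:y+h,x:x+w,::-1],(400,300),interpolation=cv2.INTER_CUBIC)
im=np.vstack([np.hstack([crop(t,372,165,133,100),crop(t,150,170,133,100)]),np.hstack([crop(s,325,280,160,120),crop(s,190,130,112,84)])])
im=np.clip(im.astype(float)*1.5,0,255).astype(np.uint8)
cv2.imwrite("pics/c.png",im)
for n,f in(("top",t),("side",s)):
    w=cloud(f);b=f["pixels"].astype(int)
    print(n,"table z",np.nanmedian(w[250:300,350:400,2] if n=="top" else w[260:280,200:260,2]))
    boxes=dict(mould=(405,170,462,272),rest=(185,180,245,262),cup=(295,203,333,240)) if n=="top" else dict(mould=(325,275,465,400),rest=(203,135,285,197),cup=(280,203,320,255))
    for k,(a,c,d,e) in boxes.items():
        q=w[c:e,a:d].reshape(-1,3);
        for lo,hi in((4,14),(14,30),(30,42),(42,70),(70,140)):
            m=(q[:,2]>lo)&(q[:,2]<hi)
            if m.sum()>8: print(k,lo,hi,m.sum(),np.round(np.median(q[m],0)),cv2.minAreaRect(q[m][:,:2].astype(np.float32)))
E
```

```text
top table z 0.8721720561960637
mould 4 14 787 [ 575. -278.    9.] ((553.6309814453125, -304.9083251953125), (148.63003540039062, 270.3221130371094), 87.3879623413086)
mould 14 30 337 [ 527. -283.   27.] ((554.9969482421875, -297.5694274902344), (233.4610137939453, 101.86381530761719), 3.009828805923462)
mould 30 42 2705 [ 531. -296.   34.] ((554.5980834960938, -297.1661376953125), (235.21389770507812, 100.84564971923828), 3.128166913986206)
rest 4 14 1429 [533. 267.   8.] ((560.6304931640625, 276.6964111328125), (161.8023223876953, 216.90719604492188), 89.35144805908203)
rest 14 30 25 [580. 265.  25.] ((550.733154296875, 256.2732849121094), (44.92244338989258, 157.79283142089844), 82.39429473876953)
rest 30 42 234 [617. 256.  38.] ((581.8853149414062, 263.5896911621094), (49.187904357910156, 125.7798080444336), 74.87860107421875)
rest 42 70 291 [602. 266.  48.] ((582.4461059570312, 266.9376220703125), (57.61363220214844, 125.03690338134766), 72.65514373779297)
rest 70 140 244 [531. 280.  90.] ((532.5433959960938, 278.8146667480469), (60.23196029663086, 34.49184036254883), 80.75248718
[... 1715 characters left out ...]
899291992, 29.079763412475586), 71.55076599121094)
cup 4 14 100 [538. -10.   6.] ((551.1265258789062, 9.06884765625), (63.20397186279297, 64.87000274658203), 4.059194087982178)
cup 14 30 158 [552.  -2.  23.] ((555.2556762695312, 7.098957061767578), (56.22083282470703, 50.323951721191406), 33.514564514160156)
cup 30 42 142 [552.   5.  36.] ((552.4525756835938, 9.88058090209961), (56.19911575317383, 53.282554626464844), 73.33940124511719)
cup 42 70 369 [554.   9.  56.] ((552.9650268554688, 10.38299560546875), (56.1668815612793, 53.99415588378906), 70.91259765625)
cup 70 140 161 [553.   9.  74.] ((554.6768188476562, 10.276924133300781), (56.268577575683594, 55.9819221496582), 25.25406837463379)
```

View pics/c.png

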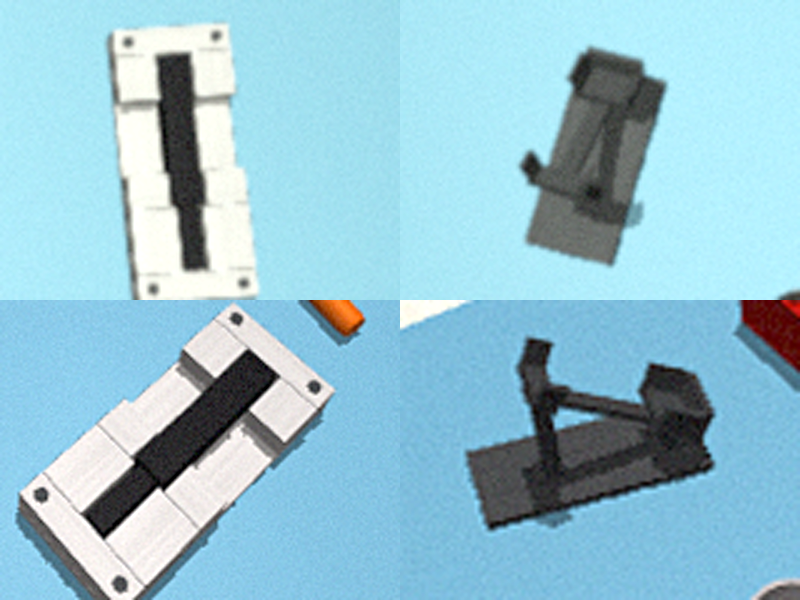

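The crops show the mould's wide foot end far from the robot (top crop (175,60)) and the neck end near it (195,265). The rest's low stop end is far (610,75) and its tall upper saddle is near (530,165)–(600,190), so upslope points roughly toward −x. Next, the rest's geometry.

Run:
```python
from h import *
t=pickle.load(open("top.pkl","rb"));s=pickle.load(open("side.pkl","rb"))
P=[]
for n,f,(a,c,d,e) in(("top",t,(180,175,250,265)),("side",s,(200,130,290,200))):
    w=cloud(f)[c:e,a:d];b=f["pixels"][c:e,a:d].astype(int)
    dark=(b.max(-1)<110)&(b[...,2]-b[...,0]<25)
    q=w[dark];q=q[~np.isnan(q[:,0])];P.append(q)
    m=(q[:,2]>5)&(q[:,2]<11);print(n,"base",m.sum(),cv2.minAreaRect(q[m][:,:2].astype(np.float32)))
    h=(q[:,2]>5); print(" hull",cv2.minAreaRect(q[h&(q[:,2]<12)][:,:2].astype(np.float32))[2])
    # plate outline by casting mask contour at 8mm
    cs,_=cv2.findContours(dark.astype(np.uint8),cv2.RETR_EXTERNAL,cv2.CHAIN_APPROX_NONE);cc=max(cs,key=cv2.contourArea)[:,0]
    ap=cv2.approxPolyDP(cc,3,True)[:,0];print([tuple(np.round(ray(f,x+a,y+c,8)[:2]).astype(int)) for x,y in ap])
np.save("rest.npy",np.vstack(P))
q=np.vstack(P)
# rest axis guess yaw
for yaw in(163,165,167):
    u=np.array([np.cos(np.radians(yaw)),np.sin(np.radians(yaw))]);v=np.array([-u[1],u[0]])
    X=(q[:,:2]-[562,271])@u;Y=(q[:,:2]-[562,271])@v
    m=(q[:,2]>5)&(q[:,2]<11);print(yaw,"plate",np.percentile(X[m],[1,99]),np.percentile(Y[m],[1,99]))
u=np.array([np.cos(np.radians(165)),np.sin(np.radians(165))]);v=np.array([-u[1],u[0]])
X=(q[:,:2]-[562,271])@u;Y=(q[:,:2]-[562,271])@v
for lo in range(-80,80,5):
    m=(X>=lo)&(X<lo+5)&(q[:,2]>14)
    if m.sum()>2: 
        k=m&(abs(Y)<12);print(lo,m.sum(),"Y",np.round(np.percentile(Y[m],[2,98])),"zmax",round(q[m,2].max()),"mid z",np.round(np.percentile(q[k,2],[5,50,95])) if k.any() else "")
```

```text
top base 1068 ((550.6779174804688, 272.931884765625), (79.6455307006836, 166.87088012695312), 74.44971466064453)
 hull 74.44971466064453
[(np.int64(652), np.int64(280)), (np.int64(628), np.int64(298)), (np.int64(550), np.int64(312)), (np.int64(550), np.int64(339)), (np.int64(529), np.int64(319)), (np.int64(481), np.int64(331)), (np.int64(462), np.int64(256)), (np.int64(621), np.int64(214)), (np.int64(640), np.int64(236))]
side base 1051 ((601.8927001953125, 275.15997314453125), (279.5245056152344, 123.35284423828125), 1.3843964338302612)
 hull 1.685309886932373
[(np.int64(485), np.int64(333)), (np.int64(464), np.int64(251)), (np.int64(622), np.int64(210)), (np.int64(657), np.int64(264)), (np.int64(667), np.int64(310)), (np.int64(642), np.int64(334)), (np.int64(615), np.int64(300)), (np.int64(579), np.int64(343)), (np.int64(574), np.int64(380)), (np.int64(596), np.int64(408)), (np.int64(584), np.int64(423)), (np.int64(558), np.int64(392)), (np.int64(535), np.int64(320))]
163 plate [-70.71811642  93.03097225] [-37.30710142  41.74773179]
165 plate [-69.92884155  93.11018214] [-38.386361
[... 628 characters left out ...]
-8.  9.] zmax 52 mid z [40. 47. 49.]
-20 23 Y [-6.  9.] zmax 55 mid z [45. 50. 52.]
-15 25 Y [-6. 11.] zmax 56 mid z [48. 53. 56.]
-10 23 Y [-7.  9.] zmax 58 mid z [49. 56. 58.]
-5 22 Y [-6.  9.] zmax 63 mid z [55. 59. 63.]
0 25 Y [-7.  8.] zmax 64 mid z [58. 62. 64.]
5 24 Y [-7.  9.] zmax 68 mid z [62. 65. 68.]
10 24 Y [-8. 26.] zmax 70 mid z [63. 68. 69.]
15 27 Y [-25.  28.] zmax 101 mid z [66. 71. 75.]
20 45 Y [-27.  30.] zmax 104 mid z [70. 72. 76.]
25 88 Y [-26.  28.] zmax 107 mid z [73. 85. 87.]
30 120 Y [-26.  28.] zmax 109 mid z [86. 87. 91.]
35 118 Y [-22.  26.] zmax 104 mid z [71. 91. 92.]
40 105 Y [-21.  25.] zmax 94 mid z [24. 90. 93.]
45 9 Y [-7. 23.] zmax 87 mid z [80. 83. 87.]
```

```bash
python3 -m inch '[[0,0,-0.039,0,0,0,0],[0,0,-0.039,0,0,0,0],[0,0,-0.039,0,0,0,0],[0,0,-0.039,0,0,0,0]]'
python3 -m inch '[[0,0,0,-0.294,-0.975,0,0],[0,0,0,-0.294,-0.975,0,0],[0,0,0,-0.294,-0.975,0,0],[0,0,0,-0.294,-0.975,0,0],[0,0,0,-0.294,-0.975,0,0],[0,0,0,-0.294,-0.975,0,0],[0,0,0,-0.294,-0.975,0,0],[0,0,0,-0.294,-0.975,0,0]]'
```

```text
clock: 0.43
eef_pos: [264.3, 566.1, 252.8]
tcp_rot: [-3.141, -0.0, -3.082]
contact_force: [0.4, 0.6, -0.4]
opening: 1.0
grasp_force: 0.0
clock: 1.1
eef_pos: [333.6, 373.4, 253.0]
tcp_rot: [-3.141, -0.0, -3.088]
contact_force: [0.8, -0.2, 0.6]
opening: 1.003
grasp_force: 0.0
```

```bash
for i in 1; do python3 -m inch '[[0,0,0,-0.294,-0.975,0,0],[0,0,0,-0.294,-0.975,0,0],[0,0,0,-0.294,-0.975,0,0],[0,0,0,-0.294,-0.975,0,0],[0,0,0,-0.294,-0.975,0,0],[0,0,0,-0.294,-0.975,0,0],[0,0,0,-0.294,-0.975,0,0],[0,0,0,-0.294,-0.975,0,0]]'; done | head -2
python3 -m inch '[[0,0,0,-0.294,-0.975,0,0],[0,0,0,-0.294,-0.975,0,0],[0,0,0,-0.294,-0.975,0,0],[0,0,0,-0.294,-0.975,0,0],[0,0,0,-0.294,-0.975,0,0],[0,0,0,-0.294,-0.975,0,0],[0,0,0,-0.294,-0.975,0,0],[0,0,0,-0.294,-0.975,0,0]]' | head -2
python3 -m inch '[[0,0,0,-0.294,-0.975,0,0],[0,0,0,-0.294,-0.975,0,0],[0,0,0,-0.294,-0.975,0,0],[0,0,0,-0.294,-0.975,0,0],[0,0,0,-0.294,-0.975,0,0],[0,0,0,-0.294,-0.975,0,0],[0,0,0,-0.294,-0.975,0,0],[0,0,0,-0.294,-0.975,0,0]]' | head -2
python3 -m inch '[[0,0,0,-0.294,-0.975,0,0],[0,0,0,-0.294,-0.975,0,0],[0,0,0,-0.294,-0.975,0,0],[0,0,0,-0.294,-0.975,0,0],[0,0,0,0,0,0,0]]'
python3 - <<'E'
from rig import grab_frame
from h import *
f=grab_frame("wrist");pickle.dump(f,open("w1.pkl","wb"));cv2.imwrite("pics/w1.png",f["pixels"][:,:,::-1])
w=cloud(f);print(np.round(f["cam_to_world"],2).tolist())
b=f["pixels"].astype(int);bk=(b.max(-1)<60)
cs,_=cv2.findContours(bk.astype(np.uint8),cv2.RETR_EXTERNAL,cv2.CHAIN_APPROX_SIMPLE)
for c in cs:
    if cv2.contourArea(c)>800:
        print(cv2.boundingRect(c)); m=np.zeros(bk.shape,np.uint8);cv2.drawContours(m,[c],-1,1,-1);q=w[(m>0)&bk];q=q[~np.isnan(q[:,0])]
        print(len(q),np.round(np.nanmedian(q,0),1)); q=q[(q[:,2]>31)&(q[:,2]<42)]
        if len(q)>20: print(cv2.minAreaRect(q[:,:2].astype(np.float32)))
E
```

```text
clock: 1.77
eef_pos: [402.6, 181.9, 253.1]
clock: 2.43
eef_pos: [471.7, -9.7, 253.1]
clock: 3.1
eef_pos: [540.8, -201.3, 252.9]
clock: 3.52
eef_pos: [576.3, -299.6, 252.8]
tcp_rot: [-3.14, 0.001, -3.09]
contact_force: [0.2, 0.5, -0.6]
opening: 1.001
grasp_force: 0.0
[[-0.05, 0.95, 0.29, 502.16], [1.0, 0.05, 0.01, -303.3], [-0.0, 0.29, -0.96, 374.76], [0.0, 0.0, 0.0, 1.0]]
(578, 316, 62, 79)
1782 [779.   82.3  56.7]
((800.8058471679688, 100.03050231933594), (91.8023681640625, 23.66339111328125), 26.112045288085938)
(608, 154, 32, 49)
1197 [564.3  32.7  49.5]
((559.309814453125, 33.07773208618164), (9.09727954864502, 35.43727111816406), 81.65496826171875)
(552, 142, 88, 61)
2736 [550.5 -14.2  47.3]
((551.7117309570312, -7.151390075683594), (22.702030181884766, 55.33124542236328), 76.98555755615234)
(0, 73, 635, 327)
64418 [ 567.3 -342.1  297.6]
((815.4588012695312, -365.0718994140625), (596.4518432617188, 457.5721130371094), 65.25633239746094)
(305, 62, 28, 174)
3924 [ 557.3 -297.3   37.1]
((556.1248779296875, -297.58984375), (189.18109130859375, 29.322174072265625), 3.8864965438842773)
```

View pics/w1.png

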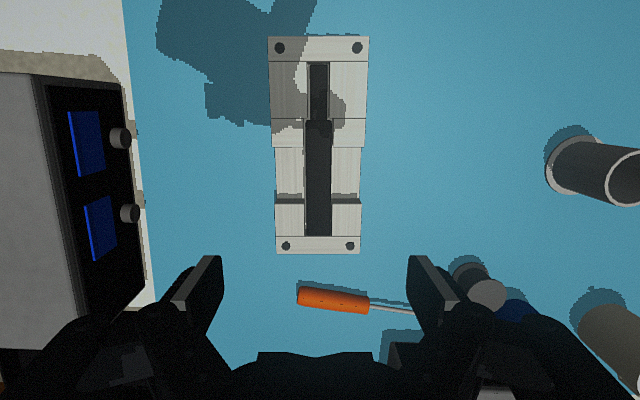

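The wrist view shows the casting in the mould from (305,62) neck to (333,236) foot, with the fingers left and right at (215,258) and (412,258). The position agrees with the first estimate to about 2 mm. I'll descend.

```bash
python3 - <<'E'
from h import *
f=pickle.load(open("w1.pkl","rb"));w=cloud(f)
for a,b in((150,225),(405,480)):
    q=w[240:330,a:b].reshape(-1,3);q=q[q[:,2]>150];print("lowest finger z",np.round(np.percentile(q[:,2],[0.5,2,5]),1))
E
python3 -m inch '[[0,0,0,0,0.12,0.96,0.4],[0,0,0,0,0,0.96,0.4],[0,0,0,0,0,0.96,0.4],[0,0,0,0,0,0.96,0.4],[0,0,0,0,0,0.96,0.4],[0,0,0,0,0,0.96,0.4],[0,0,0,0,0,0.9,0.4],[0,0,0,0,0,0.6,0.4]]'
python3 - <<'E'
from rig import grab_frame
from h import *
f=grab_frame("wrist");pickle.dump(f,open("w2.pkl","wb"));cv2.imwrite("pics/w2.png",f["pixels"][:,:,::-1])
w=cloud(f)
for a,b in((100,320),(320,540)):
    q=w[200:300,a:b].reshape(-1,3);q=q[(q[:,2]>38)];print("lowest finger z",np.round(np.percentile(q[:,2],[0.5,2,5]),1))
E
```

```text
lowest finger z [246.4 248.2 251.1]
lowest finger z [246.2 248.2 251.1]
clock: 4.23
eef_pos: [573.7, -291.1, 69.4]
tcp_rot: [3.14, -0.003, -3.088]
contact_force: [0.0, -0.0, -0.8]
opening: 0.604
grasp_force: 0.0
lowest finger z [38.  38.  38.1]
lowest finger z [38.  38.1 38.4]
```

View pics/w2.png

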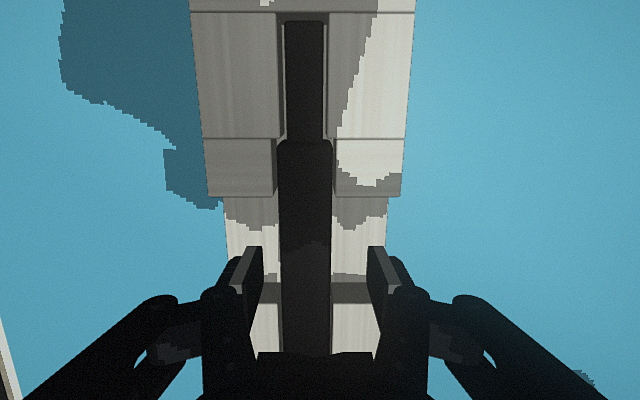

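The close view shows the body edges at columns 280 and 332 and the finger pads at 263 and 368. The casting therefore lies about 4.5 mm to −y of the tool centre, which matches the measured TCP. I'll correct that and check before the last descent.

```bash
python3 -m inch '[[0,0,0,-0.08,-0.21,0.2,0.4],[0,0,0,0,0,0.2,0.4],[0,0,0,0,0,0,0.4]]'
```

```text
clock: 4.53
eef_pos: [577.8, -298.0, 61.9]
tcp_rot: [-3.141, 0.0, -3.088]
contact_force: [-0.0, 0.1, -0.4]
opening: 0.598
grasp_force: 0.0
```

```bash
python3 -m inch '[[0,0,0,0.06,0.06,0.3,0.4],[0,0,0,0,0,0.4,0.4],[0,0,0,0,0,0.3,0.4],[0,0,0,0,0,0,0.4]]' | sed -n 2,4p
python3 -m inch '[[0,0,0,0,0,0,1],[0,0,0,0,0,0,1],[0,0,0,0,0,0,1],[0,0,0,0,0,0,1],[0,0,0,0,0,0,1],[0,0,0,0,0,0,1]]' 50
```

```text
eef_pos: [574.8, -295.9, 35.0]
tcp_rot: [3.14, -0.002, -3.088]
contact_force: [-1.1, 0.5, 0.1]
clock: 5.37
eef_pos: [576.0, -296.6, 37.0]
tcp_rot: [-3.141, 0.0, -3.088]
contact_force: [-1.0, 0.8, -0.2]
opening: 0.317
grasp_force: 49.9
```

```bash
python3 -m inch '[[0,0,0,0,0,-0.2,1],[0,0,0,0,0,-0.4,1],[0,0,0,0,0,-0.6,1],[0,0,0,0,0,-0.8,1],[0,0,0,0,0,-0.8,1],[0,0,0,0,0,-0.8,1],[0,0,0,0,0,-0.8,1],[0,0,0,0,0,-0.8,1]]' 60
python3 -m inch '[[0,0,0,0,0,-0.8,1],[0,0,0,0,0,-0.8,1],[0,0,0,0,0,-0.5,1],[0,0,0,0,0,0,1]]'
python3 - <<'E'
from rig import r,grab_frame
from h import *
f=grab_frame("wrist");pickle.dump(f,open("w3.pkl","wb"))
w=cloud(f);b=f["pixels"].astype(int);c=np.array(r.sense()["eef_pos"])
q=w[(b.max(-1)<70)&(np.abs(w[...,2]-(c[2]))<40)];q=q-c;q=q[(np.abs(q[:,1])<40)&(q[:,0]<-16)&(q[:,0]>-140)]
for lo in range(-130,-16,15):
    m=(q[:,0]>=lo)&(q[:,0]<lo+15);
    if m.any(): print(lo,m.sum(),np.round(np.percentile(q[m],[3,50,97],axis=0)[:,1:],1).tolist())
print(q[:,0].min())
E
```

```text
clock: 6.03
eef_pos: [575.8, -296.5, 168.8]
tcp_rot: [-3.141, 0.001, -3.088]
contact_force: [0.4, 0.1, -0.2]
opening: 0.317
grasp_force: 59.2
clock: 6.37
eef_pos: [577.3, -297.3, 223.1]
tcp_rot: [-3.139, 0.005, -3.088]
contact_force: [0.2, -0.7, -0.5]
opening: 0.311
grasp_force: 59.2
-115 1335 [[-14.3, -3.5], [-5.7, -2.1], [2.4, -0.8]]
-100 2174 [[-13.7, -3.3], [-5.3, -2.0], [3.0, -0.7]]
-85 1942 [[-12.9, -3.2], [-4.5, -1.9], [3.8, -0.6]]
-70 2051 [[-13.9, -7.0], [-3.6, -1.7], [7.7, 2.4]]
-55 2581 [[-15.9, 1.0], [-3.0, 2.2], [10.0, 3.4]]
-40 2339 [[-15.1, 1.1], [-2.2, 2.3], [10.8, 3.5]]
-25 1284 [[-14.4, 1.2], [-1.3, 2.4], [11.6, 3.5]]
-108.86340572647447
```

```bash
python3 -m inch '[[0,0,0.0334,0,0,0,1],[0,0,0.0334,0,0,0,1],[0,0,0.0334,0,0,0,1],[0,0,0,0.197,0.945,0,1],[0,0,0,0.197,0.945,0,1],[0,0,0,0.197,0.945,0,1],[0,0,0,0.197,0.945,0,1],[0,0,0,0.197,0.945,0,1]]' |sed -n 2,3p
python3 -m inch '[[0,0,0,0.197,0.945,0,1],[0,0,0,0.197,0.945,0,1],[0,0,0,0.197,0.945,0,1],[0,0,0,0.197,0.945,0,1],[0,0,0,0.197,0.945,0,1],[0,0,0,0.197,0.945,0,1],[0,0,0,0.197,0.945,0,1],[0,0,0,0.197,0.945,0,1]]' |sed -n 2,3p
python3 -m inch '[[0,0,0,0.197,0.945,0,1],[0,0,0,0.197,0.945,0,1],[0,0,0,0.197,0.945,0,1],[0,0,0,0.197,0.945,0,1],[0,0,0,0.197,0.945,0,1],[0,0,0,0.197,0.945,0,1],[0,0,0,0.197,0.945,0,1],[0,0,0,0.197,0.945,0,1]]' |sed -n 2,3p
python3 -m inch '[[0,0,0,0.197,0.945,0,1],[0,0,0,0.197,0.945,0,1],[0,0.0333,0,0,0,0,1],[0,0.0333,0,0,0,0,1],[0,0.0333,0,0,0,0,1],[0,0.0333,0,0,0,0,1],[0,0.0333,0,0,0,0,1],[0,0,0,0,0,0,1]]'
```

```text
eef_pos: [581.7, -174.8, 217.6]
tcp_rot: [3.142, -0.003, 2.88]
eef_pos: [592.5, 17.8, 217.7]
tcp_rot: [-3.141, -0.002, 2.88]
eef_pos: [603.3, 210.4, 217.5]
tcp_rot: [-3.14, -0.002, 2.88]
clock: 9.08
eef_pos: [607.2, 256.0, 214.6]
tcp_rot: [-3.138, -0.532, 2.876]
contact_force: [-1.5, -1.3, -2.1]
opening: 0.312
grasp_force: 59.4
```

```bash
cat >> h.py <<'E'
from scipy.spatial.transform import Rotation as Ro
def delta(target,Rt=None):
    from rig import r
    s=r.sense();R=Ro.from_euler("xyz",s["tcp_rot"])
    print("tcp",np.round(s["eef_pos"],1),"shift units",np.round(R.inv().apply(np.array(target)-s["eef_pos"])/25,3),"x,y,z axes",np.round(R.as_matrix().T,3).tolist(),"F",np.round(s["contact_force"],1))
    if Rt is not None: print("turn units",np.round((R.inv()*Rt).as_rotvec()/np.pi,4))
E
python3 - <<'E'
from h import *
u=np.array([-.966,.259,0]);sl=.866*u+[0,0,.5];n=-.5*u+[0,0,.866]
f=np.array([633.6,250,41]);T=f+74*sl+13*n
Rt=Ro.from_matrix(np.c_[sl,np.cross(-n,sl),-n])
delta(T+4*sl+40*n,Rt)
E
```

```text
tcp [607.2 256.  214.6] shift units [-1.32   0.051  3.341] x,y,z axes [[-0.831, 0.226, 0.508], [0.261, 0.965, -0.003], [-0.491, 0.129, -0.862]] F [-1.5 -1.3 -2.1]
turn units [-0.0007 -0.0028 -0.001 ]
```

```bash
python3 -m inch '[[0,0,0,-0.26,0.01,0.6,1],[0,0,0,-0.26,0.01,0.7,1],[0,0,0,-0.26,0.01,0.7,1],[0,0,0,-0.26,0.01,0.7,1],[0,0,0,-0.26,0.01,0.6,1],[0,-0.0028,0,0,0,0,1],[0,0,0,0,0,0,1]]'
python3 - <<'E'
from rig import grab_frame
from h import *
u=np.array([-.966,.259,0]);sl=.866*u+[0,0,.5];n=-.5*u+[0,0,.866]
f=np.array([633.6,250,41]);T=f+74*sl+13*n
delta(T+4*sl+40*n)
s=grab_frame("side");pickle.dump(s,open("s4.pkl","wb"))
cx=grab_frame("top");pickle.dump(cx,open("t4.pkl","wb"))
def z(f,x,y,w,h): return np.clip(cv2.resize(f["pixels"][y:y+h,x:x+w,::-1],(400,400),interpolation=cv2.INTER_CUBIC)*1.6,0,255).astype(np.uint8)
cv2.imwrite("pics/p4.png",np.hstack([z(s,180,90,120,120),z(cx,155,165,100,100)]))
E
```

```text
clock: 9.67
eef_pos: [593.6, 262.2, 130.7]
tcp_rot: [-3.14, -0.514, 2.88]
contact_force: [0.6, -0.0, 0.1]
opening: 0.314
grasp_force: 59.4
tcp [593.6 262.2 130.7] shift units [-0.122 -0.056  0.153] x,y,z axes [[-0.841, 0.225, 0.492], [0.258, 0.966, -0.001], [-0.475, 0.126, -0.871]] F [ 0.6 -0.   0.1]
```

View pics/p4.png

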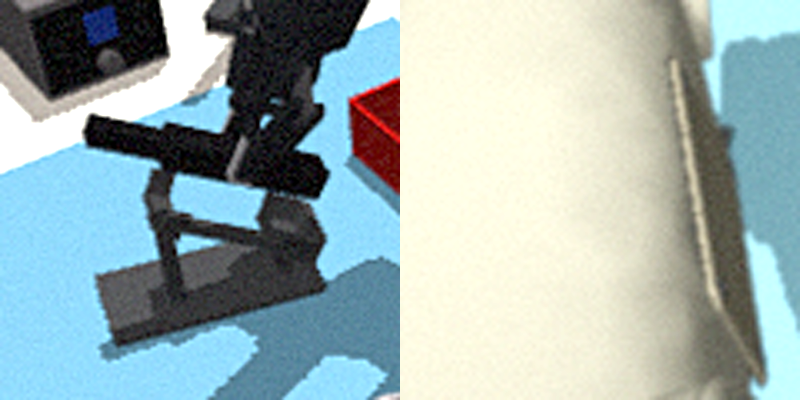

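The side crop shows the casting held parallel to the saddles, neck tip at (88,130) and foot at (322,180), just above the rest. The top view is blocked by the arm. I'll check the held pose with depth before lowering.

Run:
```python
from h import *
from rig import r
s=pickle.load(open("s4.pkl","rb"));c=np.array(r.sense()["eef_pos"]);R=Ro.from_euler("xyz",r.sense()["tcp_rot"])
for a in(-74,56,111): print(a,np.round(proj(s,c+R.apply([a,0,13])),1), "crop",np.round((proj(s,c+R.apply([a,0,13]))-[180,90])*400/120))
w=cloud(s)[115:165,195:285];q=R.inv().apply((w-c).reshape(-1,3)).reshape(w.shape)
k=(abs(q[...,1])<25)&(q[...,2]>-5)&(q[...,2]<32);p=q[k]
for lo in range(-85,120,10):
    m=(p[:,0]>=lo)&(p[:,0]<lo+10)
    if m.sum()>4: print(lo,m.sum(),np.round(np.percentile(p[m],[3,50,97],axis=0)[:,1:],1).tolist())
print(np.percentile(p[:,0],[.5,1,99,99.5]))
```

```text
-74 [276.3 141.9] crop [321. 173.]
56 [229.1 132.2] crop [164. 141.]
111 [206.6 127.6] crop [ 89. 125.]
-75 27 [[-15.6, 3.7], [-12.8, 7.9], [9.3, 26.4]]
-65 49 [[-16.1, 2.9], [-12.9, 7.2], [9.7, 27.5]]
-55 49 [[-17.0, 2.9], [-13.5, 10.1], [9.8, 27.3]]
-45 41 [[-16.7, 3.1], [-13.7, 8.6], [2.9, 26.3]]
-35 44 [[-16.2, 2.9], [-13.6, 10.3], [-1.3, 28.3]]
-25 36 [[-15.9, 3.1], [-13.6, 15.5], [-8.1, 27.8]]
-15 6 [[-24.1, 3.9], [-17.9, 19.1], [-14.9, 27.0]]
-5 28 [[-24.6, -3.7], [7.2, 4.3], [15.9, 25.0]]
5 87 [[-23.1, -4.4], [-14.4, 5.3], [17.6, 26.6]]
15 53 [[-16.3, 3.2], [-12.7, 9.3], [9.1, 27.6]]
25 56 [[-16.0, 3.0], [-13.2, 7.7], [8.7, 26.6]]
35 56 [[-15.5, 2.9], [-13.0, 9.1], [10.0, 27.6]]
45 61 [[-16.2, 3.0], [-12.7, 10.1], [11.2, 27.5]]
55 58 [[-14.4, 3.6], [-8.3, 10.1], [9.1, 26.4]]
65 45 [[-10.4, 7.0], [-8.0, 11.9], [5.6, 24.8]]
75 37 [[-11.6, 6.4], [-8.7, 11.3], [7.1, 22.5]]
85 45 [[-11.1, 6.4], [-8.4, 10.6], [5.9, 23.3]]
95 44 [[-10.4, 7.0], [-8.4, 10.4], [6.9, 24.4]]
105 53 [[-10.5, 7.0], [-7.0, 13.5], [6.4, 24.2]]
[-70.33688739 -68.82673366 113.02301921 113.35450352]
```

```bash
sed -i '$a\
u=np.array([-.966,.259,0]);sl=.866*u+[0,0,.5];n=-.5*u+[0,0,.866];F0=np.array([633.6,250,41]);T=F0+72*sl+14.5*n' h.py
python3 -c "
from h import *
delta(T+4*sl+6*n)"
```

```text
tcp [594.9 262.5 132.6] shift units [-0.18  -0.082  1.543] x,y,z axes [[-0.842, 0.225, 0.49], [0.258, 0.966, 0.001], [-0.473, 0.127, -0.872]] F [ 0.1  0.3 -1.1]
```

```bash
python3 -m inch '[[0,0.0025,0,-0.09,-0.04,0.4,1],[0,0,0,-0.09,-0.04,0.4,1],[0,0,0,0,0,0.4,1],[0,0,0,0,0,0.3,1],[0,0,0,0,0,0,1],[0,0,0,0,0,0,1]]'
python3 -c "
from h import *
delta(T+4*sl,Ro.from_matrix(np.c_[sl,np.cross(-n,sl),-n]))"
```

```text
clock: 10.27
eef_pos: [579.3, 264.1, 96.2]
tcp_rot: [-3.141, -0.523, 2.88]
contact_force: [-0.2, -0.5, -1.2]
opening: 0.314
grasp_force: 59.4
tcp [579.3 264.1  96.2] shift units [-0.007  0.018  0.209] x,y,z axes [[-0.837, 0.224, 0.5], [0.258, 0.966, -0.001], [-0.483, 0.128, -0.866]] F [-0.2 -0.5 -1.2]
turn units [-0.0003  0.0001  0.0001]
```

Excellent. Lower in small steps watching the force.

```bash
python3 -m inch '[[0,0,0,0,0,0.05,1],[0,0,0,0,0,0.05,1],[0,0,0,0,0,0.04,1],[0,0,0,0,0,0,1]]' | sed -n 2,4p
python3 -m inch '[[0,0,0,0,0,0.03,1],[0,0,0,0,0,0.02,1],[0,0,0,0,0,0,1]]'| sed -n 2,4p
```

```text
eef_pos: [578.3, 264.6, 93.9]
tcp_rot: [3.141, -0.522, 2.88]
contact_force: [0.9, -0.1, -0.9]
eef_pos: [577.6, 264.7, 92.7]
tcp_rot: [3.142, -0.522, 2.88]
contact_force: [-0.3, 0.5, -0.9]
```

```bash
python3 -m inch '[[0,0,0,0,0,0.03,1],[0,0,0,0,0,0.02,1],[0,0,0,0,0,0,1]]' | sed -n 2,4p
python3 -m inch '[[0,0,0,0,0,0.03,1],[0,0,0,0,0,0,1]]'| sed -n 2,4p
```

```text
eef_pos: [576.9, 264.9, 91.5]
tcp_rot: [-3.142, -0.522, 2.88]
contact_force: [-0.1, 0.7, -1.3]
eef_pos: [576.9, 264.9, 91.4]
tcp_rot: [3.141, -0.522, 2.88]
contact_force: [0.8, -1.3, 2.4]
```

```bash
python3 -m inch '[[0,0,0,-0.05,0,0,1],[0,0,0,-0.05,0,0,1],[0,0,0,0,0,0,1]]' | sed -n 2,4p
python3 -m inch '[[0,0,0,-0.05,0,0,1],[0,0,0,-0.04,0,0,1],[0,0,0,0,0,0,1]]'| sed -n 2,4p
```

```text
eef_pos: [579.1, 264.5, 90.0]
tcp_rot: [3.141, -0.522, 2.88]
contact_force: [1.5, 0.2, 4.8]
eef_pos: [580.3, 264.2, 89.3]
tcp_rot: [3.141, -0.524, 2.88]
contact_force: [-2.4, -0.3, 8.3]
```

```bash
python3 -m inch '[[0,0,0,-0.05,0,0,1],[0,0,0,0,0,0,1]]' | sed -n 2,4p
python3 -c "
from h import *
delta(T)"
```

```text
eef_pos: [580.3, 264.2, 89.3]
tcp_rot: [3.141, -0.526, 2.88]
contact_force: [-5.8, 1.0, 11.8]
tcp [580.3 264.2  89.3] shift units [ 0.004  0.001 -0.009] x,y,z axes [[-0.835, 0.223, 0.502], [0.258, 0.966, 0.0], [-0.485, 0.13, -0.865]] F [-5.8  1.  11.8]
```

```bash
python3 -m inch '[[0,0,0,0.03,0,0,1],[0,0,0,0.0,0,-0.02,0.65],[0,0,0,0,0,0,0.5],[0,0,0,0,0,0,0.4],[0,0,0,0,0,0,0.4]]' 
python3 -m inch '[[0,0,0,0,0,-0.3,0.4],[0,0,0,0,0,-0.6,0.4],[0,0,0,0,0,-0.8,0.4],[0,0,0,0,0,-0.9,0.3],[0,0,0,0,0,-0.9,0.3],[0,0,0,0,0,-0.9,0.3],[0,0,0,0,0,-0.9,0.3],[0,0,0,0,0,-0.5,0.3]]'
python3 - <<'E'
from rig import grab_frame
from h import *
s=grab_frame("side");pickle.dump(s,open("s5.pkl","wb"))
g=lambda f,x,y,w,h:np.clip(cv2.resize(f["pixels"][y:y+h,x:x+w,::-1],(400,400),interpolation=cv2.INTER_CUBIC)*1.6,0,255).astype(np.uint8)
k=grab_frame("wrist");pickle.dump(k,open("w5.pkl","wb"))
cv2.imwrite("pics/p5.png",np.hstack([g(s,180,90,120,120),cv2.resize(k["pixels"][:,120:520,::-1],(400,400))]))
w=cloud(s)[105:175,195:285];R=Ro.from_matrix(np.c_[sl,np.cross(-n,sl),-n])
q=R.inv().apply((w-F0).reshape(-1,3));b=s["pixels"][105:175,195:285].reshape(-1,3)
p=q[(b.max(-1)<45)&(abs(q[:,1])<25)&(abs(q[:,2])<25)&(q[:,0]>130)]
print("neck",len(p),np.percentile(p[:,0],[1,99]),np.round(np.percentile(p,[3,50,97],axis=0)[:,1:],1).tolist())
E
```

```text
clock: 12.35
eef_pos: [581.3, 263.6, 88.3]
tcp_rot: [-3.141, -0.522, 2.88]
contact_force: [0.4, 0.9, -0.0]
opening: 0.6
grasp_force: 0.0
clock: 13.02
eef_pos: [653.0, 244.7, 217.2]
tcp_rot: [3.14, -0.519, 2.88]
contact_force: [0.0, -0.1, 0.1]
opening: 0.7
grasp_force: 0.0
neck 207 [130.30800872 185.45322543] [[-10.7, -9.9], [-7.3, -6.8], [6.8, 5.0]]
```

View pics/p5.png

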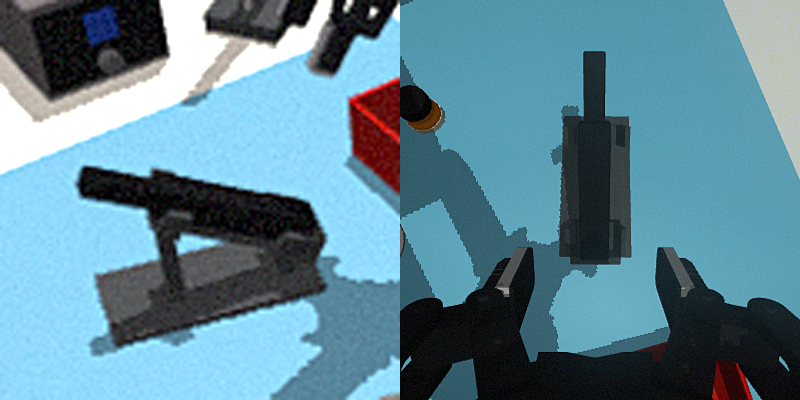

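The picture shows the casting seated in both saddles, foot against the stop (320,235) and neck overhanging at (80,180). The wrist view agrees: it is centred. Next, the neck line from the wrist cloud and the move to the neck side.

Run:
```python
from h import *
k=pickle.load(open("w5.pkl","rb"));w=cloud(k);R=Ro.from_matrix(np.c_[sl,np.cross(-n,sl),-n])
q=R.inv().apply((w-F0).reshape(-1,3));b=k["pixels"].reshape(-1,3)
for a,c in((35,100),(132,150),(150,168),(168,190)):
    p=q[(b.max(-1)<70)&(abs(q[:,1])<30)&(abs(q[:,2])<22)&(q[:,0]>a)&(q[:,0]<c)]
    print(a,len(p),"x",p[:,0].max().round(1),"y",np.percentile(p[:,1],[2,50,98]).round(1),"top",np.percentile(p[:,2],[20,50]).round(1))
delta([440,305,330])
```

```text
35 2152 x 99.9 y [-13.3   0.3  13.4] top [-15.3 -14.7]
132 459 x 149.4 y [-8.2  0.2  8.6] top [-11.4 -10.8]
150 489 x 168.0 y [-8.1  0.2  8.4] top [-11.3 -10.8]
168 476 x 184.6 y [-8.   0.2  8.3] top [-11.4 -10.7]
tcp [652.9 244.9 216.5] shift units [9.936 0.124 0.444] x,y,z axes [[-0.839, 0.224, 0.496], [0.259, 0.966, 0.002], [-0.478, 0.13, -0.869]] F [ 0.4  0.7 -0.7]
```

```bash
python3 -m inch '[[0,0,0,0.6,0.01,0.05,0.3],[0,0,0,0.95,0.01,0.05,0.3],[0,0,0,0.95,0.01,0.05,0.3],[0,0,0,0.95,0.01,0.05,0.3],[0,0,0,0.95,0.01,0.05,0.3],[0,0,0,0.95,0.01,0.05,0.3],[0,0,0,0.95,0.01,0.05,0.3],[0,0,0,0.95,0.01,0.05,0.3]]' | sed -n 2,3p
python3 -m inch '[[0,0,0,0.95,0.01,0,0.3],[0,0,0,0.95,0.01,0,0.3],[0,0,0,0.8,0.01,0,0.3],[0,-0.0385,0,0,0,0,0.3],[0,-0.0385,0,0,0,0,0.3],[0,-0.0385,0,0,0,0,0.3],[0,-0.0385,0,0,0,0,0.3],[0,-0.0385,0,0,0,0,0.3]]' | sed -n 2,3p
python3 -m inch '[[0,-0.0385,0,0,0,0,0.3],[0,-0.0385,0,0,0,0,0.3],[0,-0.0385,0,0,0,0,0.3],[0,-0.0385,0,0,0,0,0.3],[0,-0.0385,0,0,0,0,0.3],[0,-0.0385,0,0,0,0,0.3],[0,-0.0385,0,0,0,0,0.3],[0,-0.0385,0,0,0,0,0.3]]'
python3 -c "
from h import *
from rig import r
print(np.round(r.sense()['qpos'],2))
delta(F0+250*sl+n,Ro.from_matrix(np.c_[-n,np.cross(-sl,-n),-sl]))"
```

```text
eef_pos: [493.0, 289.0, 295.2]
tcp_rot: [-3.14, -0.524, 2.88]
eef_pos: [438.3, 304.6, 329.5]
tcp_rot: [3.14, 0.088, 2.881]
clock: 15.12
eef_pos: [437.8, 305.1, 329.8]
tcp_rot: [3.138, 1.055, 2.881]
contact_force: [0.8, -1.0, -1.6]
opening: 0.701
grasp_force: 0.0
[ 1.15  0.14  2.15 -1.26  1.12  0.6 ]
tcp [437.8 305.1 329.8] shift units [ 5.92  -0.11   2.773] x,y,z axes [[-0.476, 0.127, -0.87], [0.254, 0.967, 0.002], [0.842, -0.22, -0.493]] F [ 0.8 -1.  -1.6]
turn units [0.0016 0.0026 0.0002]
```

```bash
python3 -m inch '[[0.0016,0.0026,0,0,0,0.7,0.3],[0,0,0,0,-0.05,0.85,0.3],[0,0,0,0,-0.05,0.85,0.3],[0,0,0,0,0,0.85,0.3],[0,0,0,0,0,0.85,0.3],[0,0,0,0,0,0.85,0.3],[0,0,0,0,0,0.75,0.3],[0,0,0,0,0,0,0.3]]' | sed -n 2,3p
python3 -c "
from h import *
from rig import r
print(np.round(r.sense()['qpos'],2))
delta(F0+175*sl+n,Ro.from_matrix(np.c_[-n,np.cross(-sl,-n),-sl]))"
```

```text
eef_pos: [539.8, 285.7, 282.6]
tcp_rot: [-3.091, 0.974, 2.88]
[ 0.91  0.26  2.06 -1.3   0.95  0.52]
tcp [539.8 285.7 282.6] shift units [ 6.22  -0.317  1.765] x,y,z axes [[-0.542, 0.145, -0.827], [0.299, 0.954, -0.029], [0.785, -0.263, -0.561]] F [-0.8 -1.3 -0.8]
turn units [-0.0161 -0.0231  0.0007]
```

The tool along the casting's axis runs joint 4 into its limit, so I'll take the neck with the tool 30° steeper. At the cup the tool will then lean 30°, which is fine.

```bash
cat >> h.py <<'E'
c,s_=np.cos(np.pi/6),.5
zt=-(c*sl+s_*n);yt=np.cross(-n,sl);RG=Ro.from_matrix(np.c_[np.cross(yt,zt),yt,zt]);G=F0+158*sl+1*n
E
python3 -m inch '[[0,0.03,0,0,0,-0.3,0.3],[0,0.03,0,0,0,-0.3,0.3],[0,0.03,0,0,0,-0.3,0.3],[0,0.03,0,0,0,-0.3,0.3],[0,0,0,0,0,0,0.3]]' | sed -n 2,3p
python3 -c "
from h import *
from rig import r
print(np.round(r.sense()['qpos'],2))
delta(G-90*zt,RG)"
```

```text
eef_pos: [518.4, 294.8, 307.0]
tcp_rot: [-3.116, 0.597, 2.853]
[ 0.79  0.15  1.9  -0.69  0.93 -0.1 ]
tcp [518.4 294.8 307. ] shift units [ 4.354 -0.543  2.287] x,y,z axes [[-0.793, 0.236, -0.562], [0.298, 0.954, -0.021], [0.531, -0.184, -0.827]] F [0.2 0.6 1.5]
turn units [-0.0127  0.0231 -0.0075]
```

```bash
python3 -m inch '[[-0.0127,0.0231,-0.0075,0,0,0,0.3],[0,0,0,0,0,0,0.3]]' | sed -n 2,3p
python3 -c "
from h import *
delta(G-90*zt,RG)"
```

```text
eef_pos: [518.1, 292.9, 304.3]
tcp_rot: [-3.136, 0.527, 2.884]
tcp [518.1 292.9 304.3] shift units [ 4.155 -0.437  2.468] x,y,z axes [[-0.836, 0.22, -0.503], [0.258, 0.966, -0.005], [0.485, -0.134, -0.864]] F [-0.1 -0.8  0.4]
turn units [-0.0012  0.0011  0.0011]
```

```bash
python3 -m inch '[[-0.0012,0.0011,0.001,0.6,-0.08,0.3,0.3],[0,0,0,0.75,-0.08,0.4,0.3],[0,0,0,0.75,-0.08,0.45,0.3],[0,0,0,0.75,-0.08,0.45,0.3],[0,0,0,0.75,-0.08,0.45,0.3],[0,0,0,0.55,-0.04,0.4,0.3],[0,0,0,0,0,0,0.3],[0,0,0,0,0,0,0.3]]' | sed -n 2,3p
python3 - <<'E'
from h import *
from rig import r,grab_frame
print(np.round(r.sense()['qpos'],2))
delta(G-3*zt,RG)
k=grab_frame("wrist");pickle.dump(k,open("w6.pkl","wb"));cv2.imwrite("pics/w6.png",k["pixels"][:,:,::-1])
w=cloud(k);R=RG
q=Ro.from_matrix(np.c_[sl,yt,-n]).inv().apply((w-F0).reshape(-1,3));b=k["pixels"].reshape(-1,3)
p=q[(b.max(-1)<70)&(abs(q[:,1])<25)&(abs(q[:,2])<15)&(q[:,0]>132)&(q[:,0]<195)]
print("x",np.percentile(p[:,0],[2,99.5]),"y",np.percentile(p[:,1],[2,50,98]).round(1),"top",np.percentile(p[:,2],[20,50]).round(1))
E
```

```text
eef_pos: [457.1, 297.7, 198.3]
tcp_rot: [-3.137, 0.525, 2.882]
[ 0.84  0.22  2.08 -0.73  0.73  0.06]
tcp [457.1 297.7 198.3] shift units [-0.059 -0.004  3.49 ] x,y,z axes [[-0.836, 0.222, -0.501], [0.259, 0.966, -0.004], [0.483, -0.133, -0.866]] F [0.2 0.4 1.3]
turn units [-0.001   0.0003  0.0006]
x [133.54731625 186.94466737] y [-8.5 -0.   8.8] top [-10.8  -5.1]
```

View pics/w6.png

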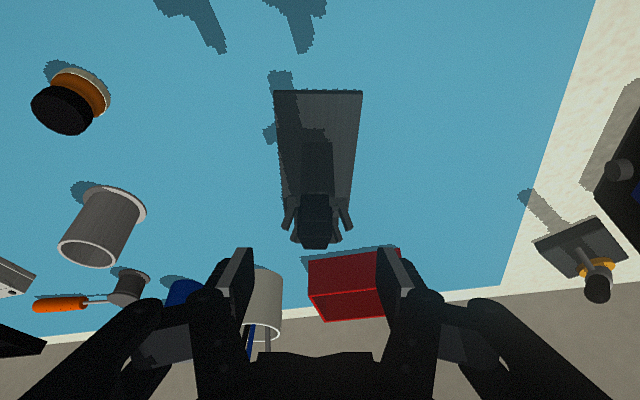

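The wrist view shows the casting end-on at column 316, centred between the pads (columns 253 and 378). Closing in on the neck.

```bash
python3 -m inch '[[0,0,0,-0.06,0,0.5,0.4],[0,0,0,0,0,0.7,0.4],[0,0,0,0,0,0.7,0.4],[0,0,0,0,0,0.7,0.4],[0,0,0,0,0,0.6,0.4],[0,0,0,0,0,0.29,0.4],[0,0,0,0,0,0,0.4],[0,0,0,0,0,0,0.4]]'
python3 -c "
from h import *
delta(G-3*zt,RG)"
```

```text
clock: 17.75
eef_pos: [502.1, 286.4, 124.9]
tcp_rot: [-3.141, 0.524, 2.878]
contact_force: [0.5, -0.3, 0.1]
opening: 0.6
grasp_force: 0.0
tcp [502.1 286.4 124.9] shift units [ 0.077 -0.046  0.022] x,y,z axes [[-0.836, 0.226, -0.5], [0.261, 0.965, -0.0], [0.483, -0.131, -0.866]] F [ 0.5 -0.3  0.1]
turn units [-0.0003  0.0001 -0.0005]
```

Good within 2 mm; nudge and grip.

```bash
python3 -m inch '[[0,0,0,0.06,-0.04,0.02,0.5],[0,0,0,0,0,0,0.7],[0,0,0,0,0,0,1],[0,0,0,0,0,0,1],[0,0,0,0,0,0,1],[0,0,0,0,0,0,1],[0,0,0,0,0,0,1],[0,0,0,0,0,0,1]]' 70
python3 -c "
from h import *
delta(G-3*zt,RG)
# retreat direction: along n (lift off saddles), in tool axes
print('n in tool',np.round(RG.inv().apply(n),3),'up',np.round(RG.inv().apply([0,0,1]),3))"
```

```text
clock: 18.42
eef_pos: [500.2, 286.3, 124.5]
tcp_rot: [3.141, 0.524, 2.878]
contact_force: [-4.1, -0.3, 5.3]
opening: 0.197
grasp_force: 68.1
tcp [500.2 286.3 124.5] shift units [ 0.007 -0.022  0.042] x,y,z axes [[-0.836, 0.226, -0.501], [0.26, 0.966, 0.001], [0.484, -0.13, -0.866]] F [-4.1 -0.3  5.3]
turn units [ 0.      0.0002 -0.0004]
n in tool [-0.866  0.    -0.5  ] up [-0.5    0.    -0.866]
```

```bash
python3 -m inch '[[0,0,0,-0.1,0,-0.06,1],[0,0,0,-0.2,0,-0.12,1],[0,0,0,-0.4,0,-0.23,1],[0,0,0,-0.5,0,-0.29,1],[0,0,0,-0.5,0,-0.29,1],[0,0,0,-0.4,0,-0.4,1],[0,0,0,-0.3,0,-0.52,1],[0,0,0,-0.3,0,-0.52,1]]' 90
python3 -m inch '[[0,0,0,-0.4,0,-0.69,1],[0,0,0,-0.4,0,-0.69,1],[0,0,0,-0.4,0,-0.69,1],[0,0,0,-0.4,0,-0.69,1],[0,0,0,-0.4,0,-0.69,1],[0,0,0,-0.2,0,-0.35,1],[0,0,0,0,0,0,1]]'
python3 - <<'E'
from rig import grab_frame,r
from h import *
for nm in("side","wrist"):
    s=grab_frame(nm);pickle.dump(s,open(nm+"7.pkl","wb"));st=r.sense();R=Ro.from_euler("xyz",st["tcp_rot"]);C=np.array(st["eef_pos"])
    RC=R*Ro.from_euler("y",60,degrees=True)   # casting frame guess
    w=cloud(s);q=RG.inv().apply(0*w.reshape(-1,3));M=R*RG.inv()*Ro.from_matrix(np.c_[sl,yt,-n])
    q=M.inv().apply((w-C-R.apply([0,0,3])).reshape(-1,3));b=s["pixels"].reshape(-1,3)
    p=q[(b.max(-1)<60)&(abs(q[:,1])<22)&(abs(q[:,2])<30)&(q[:,0]<-22)&(q[:,0]>-175)]
    print(nm,len(p),p[:,0].min())
    for lo in range(-165,-25,15):
        m=(p[:,0]>=lo)&(p[:,0]<lo+15)
        if m.sum()>4: print(lo,m.sum(),np.round(np.percentile(p[m],[3,50,97],axis=0)[:,1:],1).tolist())
print(np.round(st["eef_pos"],1))
E
```

```text
clock: 19.08
eef_pos: [527.7, 278.5, 211.1]
tcp_rot: [-3.141, 0.523, 2.878]
contact_force: [-0.2, 0.0, -1.1]
opening: 0.197
grasp_force: 87.7
clock: 19.67
eef_pos: [528.5, 279.3, 322.8]
tcp_rot: [3.138, 0.526, 2.877]
contact_force: [0.5, 0.7, -0.8]
opening: 0.195
grasp_force: 87.8
side 891 -157.9394975593188
-165 37 [[-14.7, -13.3], [-12.0, -5.7], [9.7, 8.3]]
-150 90 [[-15.3, -13.6], [-11.9, -6.7], [10.8, 10.0]]
-135 90 [[-15.3, -13.4], [-12.1, -5.5], [10.0, 11.2]]
-120 98 [[-14.7, -13.7], [-12.0, -5.7], [11.2, 10.9]]
-105 100 [[-15.6, -13.3], [-12.3, -5.6], [9.2, 11.3]]
-90 98 [[-15.0, -13.8], [-12.3, -7.0], [11.3, 9.9]]
-75 102 [[-15.5, -13.8], [-11.8, -6.6], [9.1, 8.3]]
-60 106 [[-15.0, -13.7], [-12.1, -6.8], [10.7, 8.8]]
-45 110 [[-15.0, -13.7], [-12.1, -6.4], [10.5, 10.1]]
-30 60 [[-14.0, -12.5], [-7.1, -5.9], [9.9, 8.8]]
wrist 34 -30.389900802507718
-30 31 [[-6.8, 10.8], [1.0, 10.9], [9.2, 11.0]]
[527.4 278.5 319.4]
```

```bash
cat >> h.py <<'E'
RU=Ro.from_matrix(np.c_[[0,0,1.],yt,-(-u)])*Ro.from_matrix(np.c_[sl,yt,-n]).inv()*RG
CUP=np.array([554.5,10.9,6]);TU=CUP+[0,0,158]-3*RU.apply([0,0,1])
E
python3 -m inch '[[0,0.03,0,0,0,0,1],[0,0.037,0,0,0,0,1],[0,0.037,0,0,0,0,1],[0,0.037,0,0,0,0,1],[0,0.037,0,0,0,0,1],[0,0.037,0,0,0,0,1],[0,0.037,0,0,0,0,1],[0,0.037,0,0,0,0,1]]' | sed -n 2,3p
python3 -m inch '[[0,0.037,0,0,0,0,1],[0,0,0,0,0,0,1],[0,0,0,0,0,0,1]]'
python3 -c "
from h import *
from rig import r
print(np.round(r.sense()['qpos'],2),TU)
delta(TU+[0,0,130],RU)"
```

```text
eef_pos: [527.7, 278.3, 318.8]
tcp_rot: [-3.141, -0.391, 2.878]
clock: 20.68
eef_pos: [528.0, 277.8, 316.4]
tcp_rot: [-3.137, -0.502, 2.875]
contact_force: [0.6, -0.6, -1.2]
opening: 0.2
grasp_force: 88.0
[ 0.34  0.48  1.39  0.27  1.7  -0.99] [555.94869957  10.51158055 166.59815317]
tcp [528.  277.8 316.4] shift units [ -3.799 -10.021  -1.137] x,y,z axes [[-0.846, 0.231, 0.481], [0.262, 0.965, -0.004], [-0.465, 0.123, -0.877]] F [ 0.6 -0.6 -1.2]
turn units [-0.0005  0.007  -0.0014]
```

```bash
python3 -m inch '[[0,0.007,-0.0014,-0.2,-0.5,-0.06,1],[0,0,0,-0.35,-0.92,-0.105,1],[0,0,0,-0.35,-0.92,-0.105,1],[0,0,0,-0.35,-0.92,-0.105,1],[0,0,0,-0.35,-0.92,-0.105,1],[0,0,0,-0.35,-0.92,-0.105,1],[0,0,0,-0.35,-0.92,-0.105,1],[0,0,0,-0.35,-0.92,-0.105,1]]' | sed -n 2,3p
python3 -m inch '[[0,0,0,-0.35,-0.92,-0.105,1],[0,0,0,-0.35,-0.92,-0.105,1],[0,0,0,-0.35,-0.92,-0.105,1],[0,0,0,-0.1,-0.3,-0.03,1],[0,0,0,0,0,0,1],[0,0,0,0,0,0,1],[0,0,0,0,0,0,1]]' | sed -n 2,5p
python3 - <<'E'
from rig import grab_frame,r
from h import *
delta(TU+[0,0,130],RU)
C=np.array(r.sense()["eef_pos"])
for nm in("side","top"):
    s=grab_frame(nm);pickle.dump(s,open(nm+"8.pkl","wb"));w=cloud(s).reshape(-1,3);b=s["pixels"].reshape(-1,3)
    p=w[(b.max(-1)<60)&(np.hypot(w[:,0]-C[0],w[:,1]-C[1])<45)&(w[:,2]<C[2]-30)&(w[:,2]>100)]
    print(nm,len(p))
    for lo in range(100,300,20):
        m=(p[:,2]>=lo)&(p[:,2]<lo+20)
        if m.sum()>5: print(lo,m.sum(),np.round(np.percentile(p[m],[3,50,97],axis=0)[:,:2],1).tolist(),p[m,2].min().round(1))
s=pickle.load(open("side8.pkl","rb"));cv2.imwrite("pics/s8.png",s["pixels"][:,:,::-1])
E
```

```text
eef_pos: [547.6, 93.1, 304.0]
tcp_rot: [3.141, -0.518, 2.884]
eef_pos: [556.6, 13.7, 297.1]
tcp_rot: [3.139, -0.521, 2.885]
contact_force: [0.4, -0.6, -0.9]
opening: 0.196
tcp [556.6  13.7 297.1] shift units [-0.016 -0.128  0.012] x,y,z axes [[-0.839, 0.22, 0.498], [0.255, 0.967, 0.002], [-0.481, 0.129, -0.867]] F [ 0.4 -0.6 -0.9]
turn units [0.     0.0008 0.0014]
side 783
120 7 [[544.7, -0.4], [552.8, 1.7], [561.2, 3.7]] 136.5
140 90 [[539.0, -1.7], [548.3, 2.3], [561.0, 19.9]] 140.2
160 107 [[538.9, -1.7], [547.3, 2.4], [561.4, 19.3]] 160.0
180 113 [[539.0, -1.6], [547.4, 1.7], [562.1, 22.5]] 180.5
200 117 [[538.6, -1.8], [546.8, 2.2], [560.6, 20.0]] 200.0
220 127 [[538.7, -1.4], [546.8, 2.3], [560.9, 20.5]] 220.1
240 134 [[538.9, -2.0], [547.3, 2.3], [561.5, 22.1]] 240.0
260 88 [[539.4, -1.1], [548.0, 4.8], [562.5, 24.3]] 260.3
top 0
```

View pics/s8.png

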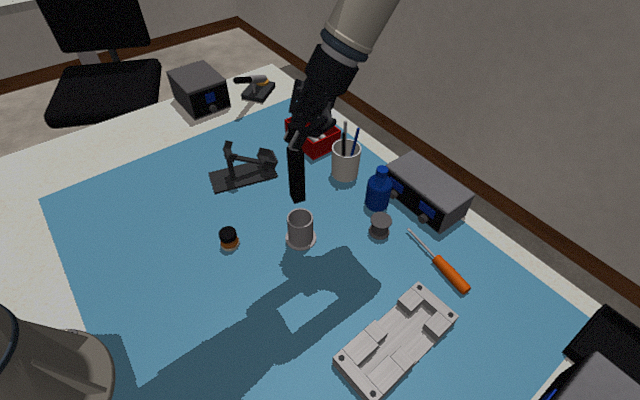

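The side view shows the casting hanging upright (296,175) above the cup rim (300,217). Depth says it is about 4 mm too far in +y. I'll correct that and lower.

```bash
python3 -m inch '[[0,0.0008,0.0014,0,-0.15,0,1],[0,0,0,-0.2,0,0.35,1],[0,0,0,-0.3,0,0.52,1],[0,0,0,-0.3,0,0.52,1],[0,0,0,-0.1,0,0.17,1],[0,0,0,0,0,0,1],[0,0,0,0,0,0,1]]' | sed -n 2,5p
python3 - <<'E'
from rig import grab_frame,r
from h import *
delta(TU+[0,0,10],RU)
s=grab_frame("side");pickle.dump(s,open("side9.pkl","wb"));w=cloud(s).reshape(-1,3);b=s["pixels"].reshape(-1,3)
p=w[(b.max(-1)<60)&(np.hypot(w[:,0]-555,w[:,1]-11)<45)&(w[:,2]<200)&(w[:,2]>100)];print(np.round(np.percentile(p,[3,97],axis=0),1))
E
```

```text
eef_pos: [555.7, 8.8, 251.5]
tcp_rot: [-3.141, -0.526, 2.878]
contact_force: [-0.9, -0.2, -0.9]
opening: 0.197
tcp [555.7   8.8 251.5] shift units [-1.497  0.071  2.595] x,y,z axes [[-0.835, 0.225, 0.502], [0.26, 0.966, -0.0], [-0.485, 0.13, -0.865]] F [-0.9 -0.2 -0.9]
turn units [ 0.0001 -0.0007 -0.0004]
[[537.2  -6.7 103.8]
 [560.1  15.6 197.4]]
```

```bash
python3 -m inch '[[0,-0.0007,0,0,0.05,0,1],[0,0,0,-0.1,0,0.17,1],[0,0,0,-0.2,0,0.35,1],[0,0,0,-0.2,0,0.35,1],[0,0,0,-0.2,0,0.35,1],[0,0,0,0,0,0,1],[0,0,0,0,0,0,1]]' | sed -n 2,5p
python3 -c "
from h import *
delta(TU+[0,0,10],RU)"
```

```text
eef_pos: [555.5, 9.9, 215.4]
tcp_rot: [-3.141, -0.525, 2.878]
contact_force: [-0.6, 0.1, -0.6]
opening: 0.198
tcp [555.5   9.9 215.4] shift units [-0.79   0.029  1.338] x,y,z axes [[-0.836, 0.225, 0.501], [0.26, 0.966, -0.001], [-0.484, 0.13, -0.865]] F [-0.6  0.1 -0.6]
turn units [-0.     -0.0004 -0.0004]
```

```bash
python3 -m inch '[[0,0,0,-0.2,0.02,0.34,1],[0,0,0,-0.2,0,0.34,1],[0,0,0,-0.2,0,0.34,1],[0,0,0,-0.15,0,0.26,1],[0,0,0,0,0,0,1],[0,0,0,0,0,0,1]]' | sed -n 2,5p
python3 -m inch '[[0,0,0,-0.03,0,0.052,1],[0,0,0,-0.03,0,0.052,1],[0,0,0,-0.03,0,0.052,1],[0,0,0,0,0,0,1],[0,0,0,0,0,0,1]]' | sed -n 2,5p
```

```text
eef_pos: [556.1, 10.3, 178.8]
tcp_rot: [-3.141, -0.524, 2.878]
contact_force: [-0.7, 0.1, -0.4]
opening: 0.195
eef_pos: [556.4, 10.3, 175.0]
tcp_rot: [-3.141, -0.523, 2.878]
contact_force: [0.7, 0.0, -1.0]
opening: 0.194
```

Target TCP z is about 166.6; continue in small steps.

```bash
python3 -m inch '[[0,0,0,-0.03,0,0.052,1],[0,0,0,-0.03,0,0.052,1],[0,0,0,-0.03,0,0.052,1],[0,0,0,0,0,0,1],[0,0,0,0,0,0,1]]' | sed -n 2,4p
python3 -m inch '[[0,0,0,-0.02,0,0.035,1],[0,0,0,-0.02,0,0.035,1],[0,0,0,0,0,0,1]]' | sed -n 2,4p
python3 -m inch '[[0,0,0,-0.02,0,0.035,1],[0,0,0,0,0,0,1]]' | sed -n 2,4p
```

```text
eef_pos: [556.3, 10.3, 170.3]
tcp_rot: [-3.141, -0.523, 2.878]
contact_force: [0.4, 0.6, -1.6]
eef_pos: [556.4, 10.3, 168.2]
tcp_rot: [-3.141, -0.523, 2.878]
contact_force: [-0.2, 0.6, -1.1]
eef_pos: [556.4, 10.3, 167.5]
tcp_rot: [-3.141, -0.523, 2.878]
contact_force: [-0.5, -0.9, 1.2]
```

```bash
python3 -m inch '[[0,0,0,-0.015,0,0.026,1],[0,0,0,0,0,0,1]]' | sed -n 2,4p
python3 -m inch '[[0,0,0,-0.015,0,0.026,1],[0,0,0,0,0,0,1]]' | sed -n 2,4p
```

```text
eef_pos: [556.5, 10.3, 167.4]
tcp_rot: [-3.142, -0.523, 2.879]
contact_force: [-0.7, -1.4, 5.5]
eef_pos: [556.6, 10.3, 167.4]
tcp_rot: [3.142, -0.523, 2.879]
contact_force: [-0.2, -0.7, 11.1]
```

```bash
python3 -m inch '[[0,0,0,0.015,0,-0.026,1],[0,0,0,0,0,0,0.7],[0,0,0,0,0,0,0.6],[0,0,0,0,0,0,0.4],[0,0,0,0,0,0,0.3],[0,0,0,0,0,0,0.3]]'
python3 -m inch '[[0,0,0,0,0,-0.2,0.3],[0,0,0,0,0,-0.4,0.3],[0,0,0,0,0,-0.6,0.3],[0,0,0,0,0,-0.8,0.3],[0,0,0,0,0,-0.8,0.3],[0,0,0,0,0,-0.8,0.3],[0,0,0,0,0,-0.6,0.3],[0,0,0,0,0,0,0.3]]'
python3 -m inch '[[0,0,0,0,0,-0.8,0.3],[0,0,0,0,0,-0.6,0.3],[0,0,0,0,0,0,0.3],[0,0,0,0,0,0,0.3]]'
python3 - <<'E'
from rig import grab_frame,r
from h import *
s=grab_frame("side");w=cloud(s).reshape(-1,3);b=s["pixels"].reshape(-1,3);cv2.imwrite("pics/s10.png",s["pixels"][:,:,::-1])
p=w[(b.max(-1)<60)&(np.hypot(w[:,0]-555,w[:,1]-11)<45)&(w[:,2]<205)&(w[:,2]>80)]
for lo in range(80,205,15):
    m=(p[:,2]>=lo)&(p[:,2]<lo+15)
    if m.sum()>5: print(lo,m.sum(),np.round(np.percentile(p[m],[3,50,97],axis=0)[:,:2],1).tolist(),p[m,2].max().round(1))
E
```

```text
clock: 25.83
eef_pos: [556.3, 10.3, 166.4]
tcp_rot: [-3.141, -0.523, 2.878]
contact_force: [-0.3, -0.3, -0.1]
opening: 0.7
grasp_force: 0.0
clock: 26.5
eef_pos: [609.6, -3.8, 261.0]
tcp_rot: [3.141, -0.517, 2.879]
contact_force: [0.4, 0.0, 0.9]
opening: 0.699
grasp_force: 0.0
clock: 26.83
eef_pos: [623.9, -7.9, 287.7]
tcp_rot: [-3.142, -0.522, 2.878]
contact_force: [-0.1, 0.4, 0.2]
opening: 0.702
grasp_force: 0.0
80 66 [[538.4, -5.2], [546.5, -1.2], [561.8, 19.6]] 94.6
95 67 [[538.3, -5.2], [547.9, -1.5], [562.3, 18.4]] 109.9
110 65 [[538.5, -5.3], [547.0, -1.5], [559.9, 16.2]] 124.8
125 100 [[539.5, -4.6], [547.4, 0.7], [561.2, 22.3]] 140.0
140 53 [[543.6, -0.3], [549.2, 3.2], [559.2, 13.6]] 155.0
155 47 [[543.7, 0.5], [550.4, 3.7], [558.7, 15.1]] 168.4
170 55 [[543.8, 0.6], [549.3, 3.3], [558.7, 13.4]] 185.0
185 66 [[543.9, 0.8], [553.5, 7.5], [560.7, 17.4]] 192.3
```

View pics/s10.png

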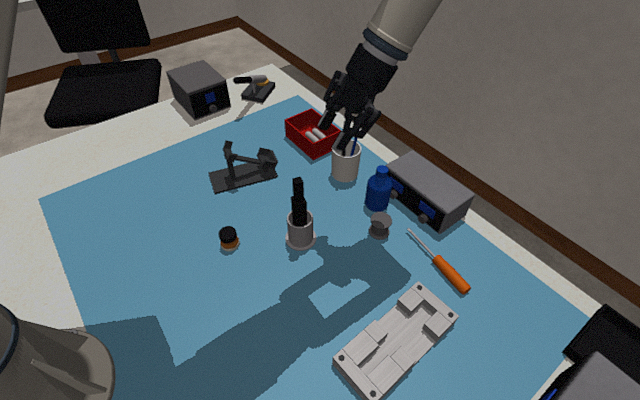

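The picture shows the casting standing vertically in the cup (298,205), with its top at 192 mm (191 expected). The gripper is clear and the bystanders haven't moved.

```bash
python3 -c "
from rig import r
print(r.sign_off())"
```

```text
the job is handed in; nothing more can be done
None
```

The handle was laid in the rest against its stop and released, then taken by the neck and stood upright on the cup's floor; the job was handed in after 27 s, with the robot clear and the other things where they were.

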